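# Wedge the rocking scale level

### The job

The small weighing scale on the bench rocks because its front left foot is too short. With the fingertips push the levelling wedge along the bench, thin end first, under that foot until the foot stands on the wedge's flat and the scale is level, then press down lightly on the pad at that corner to prove it no longer rocks, and leave it so. Do not pick up or lift the wedge or the scale, leave the scale where it stands, and leave the other things alone.

Things in the scene. Friction and masses are not known exactly. Their poses are not given: they have to be found in the camera images.
- scale: White weighing scale, 130 x 110 mm (x by y), 0.8 kg, loose. The display side faces its -x; +y is the left hand of someone standing before it. Origin: under its centre at bench height. When level the housing spans 22 to 50 mm up, the round steel pan's top is 57 mm up. Rubber feet 16 mm thick at x +-54, y +-44 mm; the one at (-54, +44) is 8 mm short. A push of about 4 N slides it.
- short_foot (a point): Lowest point of the short foot, round-ended, at the front left corner, 11 mm in from both housing edges. It starts on the bench, the scale leaning about 0.11 rad onto it (1 to 2 N rest on it), and should end 8 mm up. Axes as the scale.
- corner_pad: Black round pad, 20 mm wide and 3 mm high, fixed on top of the housing at the front left corner, nearly above the short foot; not a button. Origin: centre of its underside; its top face is 3 mm higher, 53 mm above the bench when the scale is level. Axes as the scale.
- wedge_back (a point): Middle of the rear face of the wedge's thumb block (x = -40 mm in the wedge's frame, 9 mm above the bench): the face to push, 40 mm wide. Pushing the wedge under the foot takes a few N. Axes as the wedge.
- wedge: Grey wedge, loose, 60 g, 80 mm long (x), 40 mm wide (y), lying before the short foot. Origin: centre of its underside. +x points to the thin end: edge at x = 40 mm (1 mm thick), ramp up to 8 mm at x = -4, flat 8 mm high from -4 to -28, upright thumb block 18 mm high from -28 to -40 mm. On the flat the foot is at x = -4 to -20; at -20 it meets the thumb block.
- loupe: Bystander: black eye loupe, 32 mm wide, 28 mm high, loose, in front of the scale on its right. Origin under its centre.
- loupe_case: Bystander: oval black case 44 x 54 x 20 mm, loose, left of the scale. Origin under its centre.
- hinged_case: Bystander: small clear box with a hinged lid, 61 x 47 x 18 mm, loose, left of the scale. Origin under its centre.
- flat_box: Bystander: flat clear box 50 x 66 x 11 mm, loose, near the bench edge to the right of the work. Origin under its centre.
- parts_tray: Bystander: round compartment tray 93 mm wide, 15 mm high, loose, to the right beside the hand press, a tall fixed tool at about (0.56, 0.11): cross it with the fingertips 0.35 m up. Origin under its centre.
- dome_base2: Bystander: round base of a dust cover, 97 mm wide, 34 mm high, loose, to the right near the hand press. Origin under its centre.
There are look-alikes about, which are no part of the job. Leave any blue look-alike of the wedge alone.

How it is judged:
On the way, in this order (a step that is already met when the one before it is completed fails the run):
1. the wedge has been pushed in: the short foot stands on its flat and the scale is level, with nothing touching the corner pad (x of short_foot in the frame of wedge between -0.025 and 0.001 m and y of short_foot in the frame of wedge between -0.017 and 0.017 m and angle between scale's own z axis and vertical below 0.025 rad and contact force between the fingers and corner_pad below 0.1 N), for 0.2 s.
2. a fingertip presses the corner pad with more than 2 N and the scale stays level (x of short_foot in the frame of wedge between -0.025 and 0.001 m and y of short_foot in the frame of wedge between -0.017 and 0.017 m and angle between scale's own z axis and vertical below 0.025 rad and contact force between the fingers and corner_pad above 2 N), for 0.2 s.
At the end, for the whole second after the job is handed in: The lowest point of the short foot is over the flat (between -25 and +1 mm along the wedge's x, within 17 mm of its centre line), the scale leans less than 0.025 rad, has moved less than 30 mm from its starting place, and scale and wedge are at rest on the bench (x of short_foot in the frame of wedge between -0.025 and 0.001 m and y of short_foot in the frame of wedge between -0.017 and 0.017 m and angle between scale's own z axis and vertical below 0.025 rad and distance of scale from where it was at the start of the episode below 0.03 m and height (world z) of wedge below 0.006 m and linear speed of each of scale, wedge below 0.02 m/s); the robot touches nothing.
It fails at once if the wedge is lifted off the bench (more than 12 mm) (height (world z) of wedge above 0.012 m).
It fails at once if the wedge is tipped up (more than 0.35 rad) (angle between wedge's own z axis and vertical above 0.35 rad).
It fails at once if the scale is lifted (more than 15 mm) or tipped (more than 0.25 rad) (height (world z) of scale above 0.015 m or angle between scale's own z axis and vertical above 0.25 rad).
It fails at once if the corner pad is pressed with more than 50 N (contact force between the fingers and corner_pad above 50 N).
It fails at once if a bystander is shoved more than 25 mm (distance of any of loupe, loupe_case, hinged_case, flat_box, parts_tray, dome_base2 from where it was at the start of the episode above 0.025 m).
It also fails if it takes over 56 s, if anything falls off the work surface, if the arm or the gripper's body presses on something with over 40 N, if the wrist force passes 120 N, or if a joint passes its speed limit or range.

### The arm

A 6-joint arm with a two-finger parallel gripper is mounted at the origin on a cart in front of the work surface, level with it; the furniture and walls round the work are solid. World frame = base frame: x ahead of the robot, y to its left, z up, the work surface at z = 0. Lengths are in m, angles in rad, forces in N, time in s.
With the tool pointing down it reaches from about 0.35 to 0.875 m from the base axis. Payload 4.2 kg.
Tool frame: the origin (TCP) lies at the very end of the fingers, on their centre line; the grasp point (between the pads) lies 19 mm behind it; z points along the fingers, y is the line along which they close (so a half turn about z gives the same grasp; the last joint's range is limited). The gripper opens to 85 mm and grips with 20 to 120 N. Pads are 22 mm wide; open, the fingers measure 114 mm over their backs; the gripper's body (76 mm by 85 mm) begins 54 mm behind the grasp point. The pads swing forward as they close: fully open they stand 13 mm farther back than shut.
Start: joints at [0.259, 0.385, 0.008, 0, -1.194, -0.259], TCP at [0.625, 0, 0.231] pointing down, gripper open.
Joint ranges: [-3.14, 3.14], [-1.21, 2.06], [-1.07, 1.41], [-3.16, 2.05], [-2.99, -0.16], [-3.1, 3.1]. Speed limits (rad/s): [2.79, 2.79, 3.14, 3.14, 3.14, 3.14].

### API

Orientations are given as a rotation vector (axis times angle).
In Python, from bench import telemetry, vision, workorder gives the robot as it stands. The module is installed in compiled form; this text tells all that it offers.
- The arm moves only by the tool apply_moves, never from a script. Its argument "increments" is a list of rows, each a list of 4 numbers: the shift along the world's x, y, z in m, then the turn about the world's z in degrees. A call has 1 to 12 rows; each row shifts and turns the commanded pose from where the row before left it; what a row does not reach is not made up. A row lasts 1/10 s, in which the tool goes at most 50 mm and 8.59 degrees, less where a joint would pass 70% of its speed; a pose out of reach is approached as far as the arm can. A call is refused whole if a number of a shift passes 0.05 or a number of a turn 8.59, either way. A call with a gripper value outside its range is refused whole. "fingers" is the closure in counts, from 0 (fully open) to 255 (shut), set as the call begins (left out, the last holds). The fingers move at their own pace and stop on an object; "grip_force" is the grip in N (left out, the last holds). Time passes only in rows, so rows that do not move let the fingers close. It gives the time, the measured TCP pose, the force, the opening and the grip force at its end, in the units of the state.
- telemetry.read_state(): the state, without advancing time (a new reading comes with each control period).
- vision.capture(name): name is "scene" or "top" or "wrist"; returns a dict with "img" (480x640x3 uint8, red, green, blue), "intrinsics" (3x3 intrinsics, pixels), "rvec" (rotation vector, rad) and "tvec" (3), from world to camera coordinates, as OpenCV has them; the wrist camera has in their place "mount" (4x4, takes a point from camera to tool coordinates, whose origin is the TCP and whose axes are the flange's). Camera axes: x right, y down, z forward; pixel columns grow to the right and rows downward; lengths in m; the calibration is good to about 2 mm. A picture is of the moment at which its call begins: read the wrist's pose just before it. There is no depth.
- workorder.job_done(): hands the job in; it is judged then, once.
The state is a dict: "time": time; "joints": joint angles; "dq": joint speeds; "tau": joint torques, N m; "eef_pos": TCP position; "tool_rot": TCP orientation; "ft_force": force on the tool from outside, world axes, zero at the start; "ft_torque": the same for the moment, N m; "width": opening from 0.0 (shut) to 1.0 (fully open); "finger_force": force on a finger pad.
Only numpy, scipy, OpenCV 4.12 (cv2) and the standard library are available. Lean on these libraries where they do the work, as an engineer would, in place of code of your own. Each camera call takes 0.05 s, during which the arm holds its last target. There are 200 camera calls.

## Working session

There is one attempt and no reset: what is moved stays moved. The work goes in short steps, Python scripts to look and compute and a tool call to move; the robot and the scene stay as the last step left them, time stands still between calls to the robot, and variables do not carry over. Pictures are saved under pics/ and viewed, at most 10 in all, crops included, and the job is handed in when it is done.

Besides the shell and the picture viewer there is one more tool, called after ">>>" as name(argument=value, ...) on one line, values as JSON. apply_moves: Moves the arm, as the interface text tells. Its arguments: {"type":"object","properties":{"increments":{"type":"array","items":{"type":"array","items":{"type":"number"}}},"fingers":{"type":"number"},"grip_force":{"type":"number"}},"required":["increments"]}

```bash
mkdir -p pics; cat > h.py <<'E'
import numpy as np, cv2, pickle
from bench import telemetry, vision, workorder
def cap(n,f):
    s=telemetry.read_state(); d=vision.capture(n); d['state']=s
    if n=='wrist':
        T=np.eye(4);T[:3,:3]=cv2.Rodrigues(np.array(s['tool_rot'],float))[0];T[:3,3]=s['eef_pos']
        C=np.linalg.inv(T@np.array(d['mount'])); d['R'],d['t']=C[:3,:3],C[:3,3]
    else:
        d['R']=cv2.Rodrigues(np.array(d['rvec'],float))[0]; d['t']=np.array(d['tvec'],float).ravel()
    pickle.dump(dict(d),open(f'{f}.pkl','wb')); cv2.imwrite(f'pics/{f}.png',d['img'][...,::-1]); return d
def ld(f): return pickle.load(open(f'{f}.pkl','rb'))
def w(d,px,z):
    px=np.atleast_2d(np.array(px,float)); K=np.array(d['intrinsics'])
    r=(np.c_[px,np.ones(len(px))]@np.linalg.inv(K).T)@d['R']; c=-d['R'].T@d['t']
    return c+r*((z-c[2])/r[:,2])[:,None]
def proj(d,P):
    p=np.atleast_2d(P)@d['R'].T+d['t']; p=p@np.array(d['intrinsics']).T; return p[:,:2]/p[:,2:]
E
python3 - <<'E'
from h import *
for n in('top','scene'):
    d=cap(n,n+'1'); print(n,-d['R'].T@d['t'],d['intrinsics'][0][0])
print(telemetry.read_state())
a=np.vstack([d['img'] for d in (ld('top1'),)])
E
```

```text
top [0.33722211 0.23860568 1.33949718] 594.4347845905461
scene [0.00273273 0.75166558 0.71414369] 499.7580758871998
{'time': 0.1, 'joints': array([ 2.58633763e-01,  3.85486624e-01,  6.73955607e-03, -4.37599302e-04,
       -1.19402973e+00, -2.58598391e-01]), 'dq': array([ 0.00122024, -0.00242548,  0.00400653,  0.00298992, -0.00092931,
        0.00087088]), 'tau': array([-2.41840362e-04, -3.93318665e+01,  1.88929778e+01,  4.19793829e+00,
       -2.58899068e-03, -3.31562532e-06]), 'eef_pos': array([6.24459749e-01, 3.41072654e-05, 2.30317425e-01]), 'tool_rot': array([ 2.22023509e+00, -2.22051493e+00, -2.11530488e-03]), 'ft_force': array([ 0.96106968,  0.43600834, -0.01731122]), 'ft_torque': array([ 0.02990491, -0.01623014,  0.0288126 ]), 'finger_force': 0.0, 'width': 0.9964768083700143}
```

View pics/top1.png

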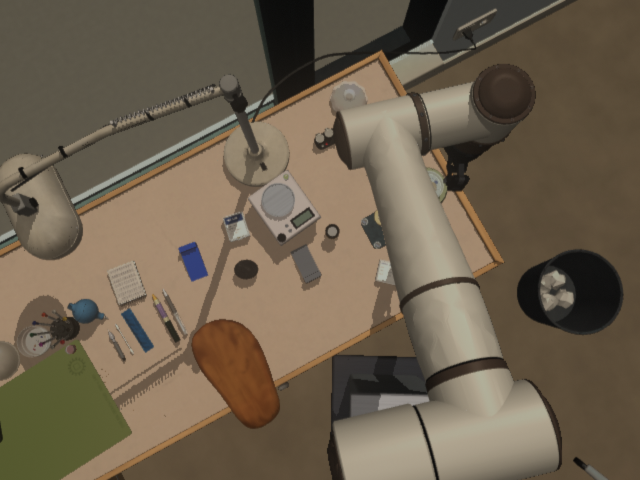

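View pics/scene1.png

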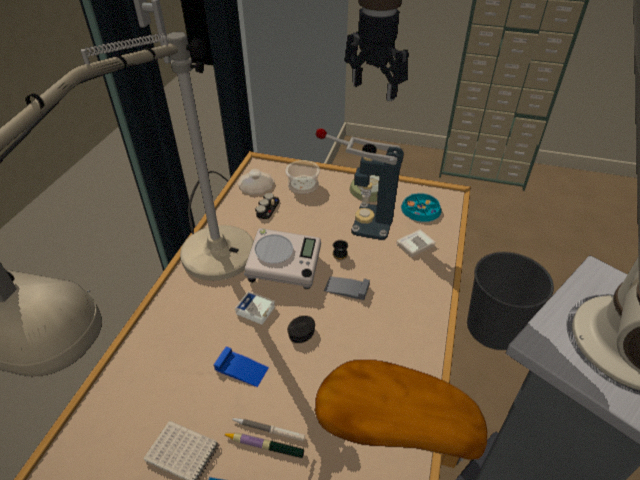

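The top view shows the scale at about (284,210), the black pad near (281,238), the grey wedge at (306,263) and a blue look-alike at (193,261). In the scene view the wedge is at (347,288). I'll zoom in next.

```bash
python3 - <<'E'
from h import *
t=ld('top1');s=ld('scene1')
a=cv2.resize(t['img'][170:290,225:345],None,fx=5,fy=5,interpolation=cv2.INTER_CUBIC)[:,:400+200]
b=cv2.resize(s['img'][220:310,235:385],None,fx=5,fy=5,interpolation=cv2.INTER_CUBIC)
cv2.imwrite('pics/a.png',a[...,::-1]);cv2.imwrite('pics/b.png',b[...,::-1])
print(w(t,[[281,238],[306,263],[284,210]],0.03))
E
```

```text
[[0.48670388 0.32180181 0.03      ]
 [0.43273935 0.26467361 0.03      ]
 [0.54971404 0.31730473 0.03      ]]
```

View pics/a.png

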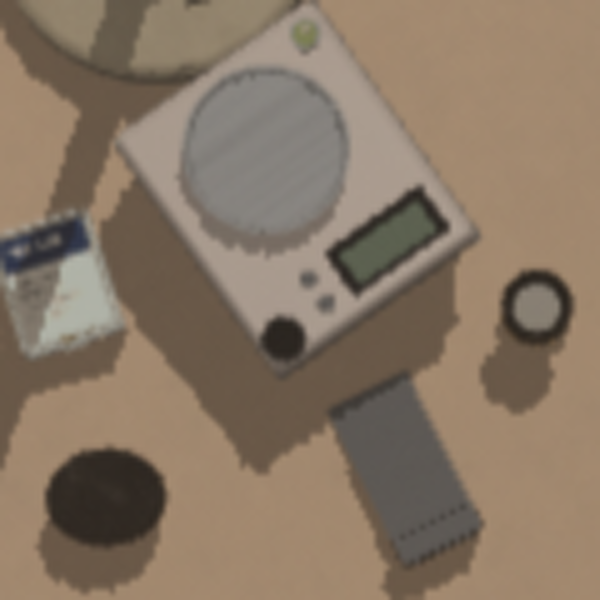

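View pics/b.png

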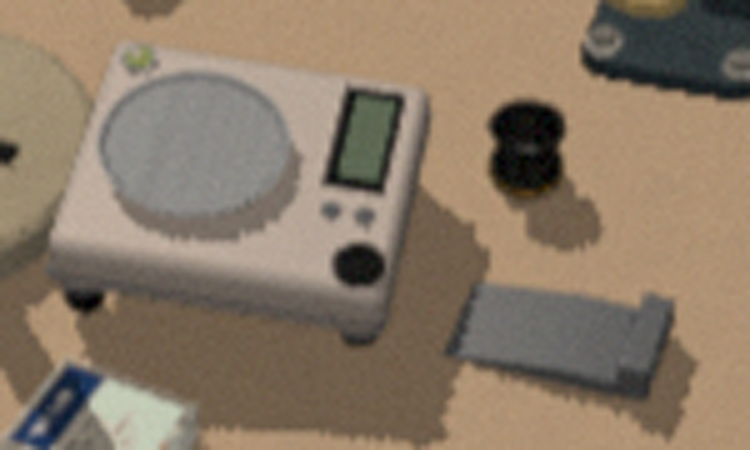

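```bash
python3 - <<'E'
from h import *
t=ld('top1');s=ld('scene1')
A=lambda p:np.array(p)/5+[225,170]-.4
B=lambda p:np.array(p)/5+[235,220]-.4
ang=lambda v:np.degrees(np.arctan2(v[1],v[0]))
# wedge, top & scene
th=w(t,A([(332,415),(407,375)]),.001); bk=w(t,A([(410,567),(482,522)]),.018)
print('top thin',th,'back',bk, 'len',np.linalg.norm(th.mean(0)-bk.mean(0)),'yaw',ang(th.mean(0)-bk.mean(0)))
print('widths',np.linalg.norm(th[0]-th[1]),np.linalg.norm(bk[0]-bk[1]))
th2=w(s,B([(450,352),(475,285)]),.001); bk2=w(s,B([(643,362),(672,298)]),.018)
print('scene thin',th2,'back',bk2,'len',np.linalg.norm(th2.mean(0)-bk2.mean(0)),'yaw',ang(th2.mean(0)-bk2.mean(0)))
# pad
for d,p in((t,A((284,340))),(s,B((359,264)))): print('pad',w(d,p,.045))
print('foot scene',w(s,B((360,338)),0.002))
c=[w(t,A(p),z)[0] for p,z in(((120,140),.049),((285,375),.043),((478,237),.05),((305,2),.055))]
c=np.array(c);print('corners',c,'ctr',c.mean(0)); 
print('yaw side',ang(c[0]-c[1]),ang(c[3]-c[2]),'front',ang(c[1]-c[2])-90,'len',np.linalg.norm(c[0]-c[1]),np.linalg.norm(c[1]-c[2]))
print('loupe',w(t,A((535,308)),.028),'oval',w(t,A((105,495)),.02),'hinged',w(t,A((65,285)),.018))
E
```

```text
top thin [[0.45743905 0.29987256 0.001     ]
 [0.47658148 0.26651486 0.001     ]] back [[0.3891904  0.26223432 0.018     ]
 [0.41007697 0.23083685 0.018     ]] len 0.07856476113944992 yaw 28.549644013701023
widths 0.03845995689372831 0.03771007627940176
scene thin [[0.45917165 0.30168255 0.001     ]
 [0.47746339 0.27004013 0.001     ]] back [[0.39470742 0.26452632 0.018     ]
 [0.40893287 0.23253042 0.018     ]] len 0.07813226739506055 yaw 29.31073508483112
pad [[0.48589907 0.32000233 0.045     ]]
pad [[0.48581928 0.32305372 0.045     ]]
foot scene [[0.4877482  0.32200946 0.002     ]]
corners [[0.57208522 0.39512007 0.049     ]
 [0.47069006 0.31915112 0.043     ]
 [0.53316857 0.23621564 0.05      ]
 [0.63491204 0.31533902 0.055     ]] ctr [0.55271397 0.31645646 0.04925   ]
yaw side 36.84188569155389 37.87132393939274 front 36.99213321984777 len 0.12683950566936503 0.1040714123427353
loupe [[0.50532712 0.20995729 0.028     ]] oval [[0.41715715 0.39876674 0.02      ]] hinged [[0.51106238 0.42088313 0.018     ]]
```

Two views agree on the positions:

| Item | Value |
|---|---|
| Scale yaw | about 37° |
| Foot | about (0.489, 0.321) |
| Wedge centre | about (0.434, 0.266) |
| Wedge yaw | about 29° |

The foot sits about 21 mm off the wedge's axis. I'll push with closed fingers whose face is at about 45°, so the wedge turns flush with them and then points at the foot.

>>> apply_moves(increments=[[0, 0, 0.045, 0], [0, 0, 0.045, 0], [0, 0, 0.04, 0], [-0.04, 0, 0, -7.5], [-0.04, 0, 0, -7.5], [-0.04, 0, 0, -7.5], [-0.04, 0.01, 0, -7.5], [-0.04, 0.03, 0, -7.5], [-0.02, 0.04, 0, -7.5], [-0.01, 0.04, 0, 0], [-0.01, 0.04, 0, 0], [-0.01, 0.04, 0, 0]], fingers=255)

```text
time: 1.3
eef_pos: [0.3789, 0.1954, 0.3615]
tool_rot: [-1.235, 2.889, 0.001]
ft_force: [-0.4, -0.5, 1.0]
width: 0.001
finger_force: 0.0
```

>>> apply_moves(increments=[[0, 0.02, -0.04, 0], [0, 0, -0.045, 0], [0, 0, -0.045, 0], [0, 0, -0.045, 0], [0, 0, -0.045, 0], [0, 0, -0.045, 0], [0, 0, 0, 0], [0, 0, 0, 0]])

```text
time: 2.1
eef_pos: [0.3804, 0.2144, 0.0968]
tool_rot: [1.236, -2.888, 0.002]
ft_force: [1.0, 1.3, 0.5]
width: 0.001
finger_force: 0.0
```

```bash
python3 - <<'E'
from h import *
d=cap('wrist','w1'); s=d['state']; print(s['time'],s['eef_pos'],s['tool_rot'],s['ft_force'],s['width'])
cap('top','top2'); print(proj(d,[[.434,.266,.008],[.489,.321,0],[.4,.2475,.018]]))
E
```

```text
2.1 [0.38035522 0.21440263 0.09683457] [ 1.23561085e+00 -2.88762399e+00  1.76132789e-03] [0.98544657 1.34831508 0.51388039] 0.0011669443592530304
[[313.37015133 353.15391831]
 [311.49410135 436.24944232]
 [331.23156417 311.15935217]]
```

View pics/w1.png

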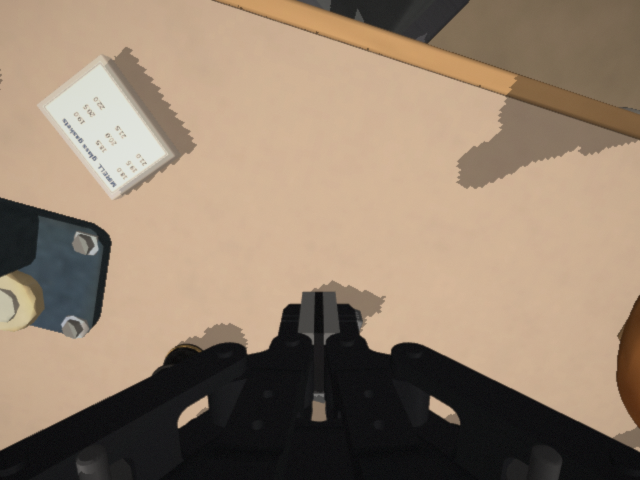

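The picture shows the wrist camera looking behind the tool. The closed silver fingertips are at about (320,310), with the flat box and press base off to the side and the way clear. The line from the TCP along 45° passes through the foot, so I'll go down and push to turn the wedge.

>>> apply_moves(increments=[[-0.002, 0.002, -0.045, 0], [0, 0, -0.045, 0], [0, 0, 0, 0], [0.007, 0.007, 0, 0], [0.007, 0.007, 0, 0], [0.003, 0.003, 0, 0], [0.003, 0.003, 0, 0], [0.002, 0.002, 0, 0], [0.002, 0.002, 0, 0], [0, 0, 0, 0]])

```text
time: 3.2
eef_pos: [0.4023, 0.2406, 0.0067]
tool_rot: [-1.235, 2.888, 0.0]
ft_force: [0.1, 0.5, 0.3]
width: 0.003
finger_force: 0.0
```

```bash
cat >> h.py <<'E'
def wedge(d,z=.006,show=None):
    # grey, low-saturation blob near the wedge in given view, restricted to ROI around expected
    hsv=cv2.cvtColor(d['img'],cv2.COLOR_RGB2HSV); 
    return hsv
E
python3 - <<'E'
from h import *
s=telemetry.read_state(); print(s['time'],s['eef_pos'],s['ft_force'])
t=cap('top','top3');sc=cap('scene','scene3')
a=cv2.resize(t['img'][200:300,245:345],None,fx=4,fy=4,interpolation=cv2.INTER_CUBIC)
b=cv2.resize(sc['img'][220:320,275:375],None,fx=4,fy=4,interpolation=cv2.INTER_CUBIC)
cv2.imwrite('pics/c.png',np.hstack([a,b])[...,::-1])
E
```

```text
3.2 [0.40230812 0.24059627 0.00665643] [0.10213415 0.51155041 0.29722104]
```

View pics/c.png

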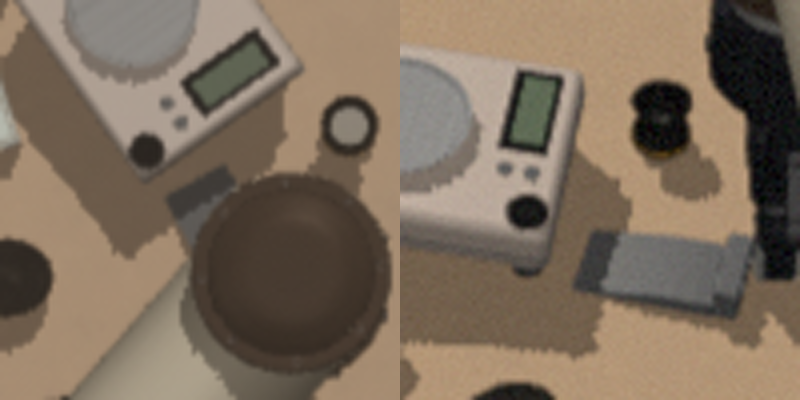

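The left half (top view) shows the wedge partly hidden by the arm. The right half (scene view) shows it clearly: thin edge at crop (577,288)–(603,230), back edge of the block at (735,303)–(757,238).

```bash
cat >> h.py <<'E'
F=np.array([.489,.321])
def pose(d,o,f,thin,back):
    q=lambda p:np.array(p)/f+o-.4
    th=w(d,q(thin),.001)[:,:2]; bk=w(d,q(back),.018)[:,:2]
    v=th.mean(0)-bk.mean(0); a=np.arctan2(v[1],v[0]); u=np.array([np.cos(a),np.sin(a)]); n=np.array([-u[1],u[0]])
    c=(th.mean(0)+bk.mean(0))/2
    print('thin',th.mean(0),'back',bk.mean(0),'len',np.linalg.norm(v),'yaw',np.degrees(a),'foot in wedge',(F-c)@u,(F-c)@n)
E
python3 - <<'E'
from h import *
pose(ld('scene3'),[275,220],4,[(177,288),(203,230)],[(335,303),(357,238)])
t=ld('top3'); print(w(t,np.array([(167,197),(225,167)])/4+[245,200]-.4,.001))
E
```

```text
thin [0.47310801 0.2946665 ] back [0.40567581 0.25820576] len 0.07665824821860709 yaw 28.40018125485137 foot in wedge 0.06483338856404101 0.015605530951283012
[[0.46565454 0.31067535 0.001     ]
 [0.48365073 0.27840387 0.001     ]]
```

Both views show the wedge shifted sideways by friction rather than turned. Its yaw is still about 29° and the foot offset has dropped from 21 to about 16 mm. That helps, so I'll continue the same way before the foot is reached.

>>> apply_moves(increments=[[0.002, 0.003, 0, 0], [0.002, 0.003, 0, 0], [0.002, 0.003, 0, 0], [0.002, 0.003, 0, 0], [0.001, 0.002, 0, 0], [0.001, 0.001, 0, 0], [0, 0, 0, 0]])

```text
time: 4.0
eef_pos: [0.4121, 0.2555, 0.0064]
tool_rot: [-1.235, 2.889, 0.0]
ft_force: [0.3, 0.3, 0.8]
width: 0.001
finger_force: 0.0
```

```bash
python3 - <<'E'
from h import *
s=telemetry.read_state(); print(s['time'],s['eef_pos'],s['ft_force'])
t=cap('top','top4');sc=cap('scene','scene4')
a=cv2.resize(t['img'][200:300,245:345],None,fx=4,fy=4,interpolation=cv2.INTER_CUBIC)
b=cv2.resize(sc['img'][220:320,275:375],None,fx=4,fy=4,interpolation=cv2.INTER_CUBIC)
cv2.imwrite('pics/d.png',np.hstack([a,b])[...,::-1])
E
```

```text
4.0 [0.41214266 0.25548563 0.00639224] [0.25605601 0.31128778 0.80033034]
```

View pics/d.png

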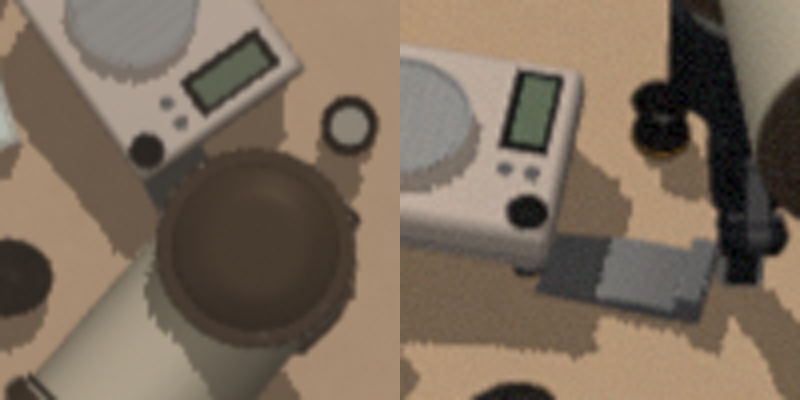

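The scene half now shows the thin edge's near corner at (537,291), its far corner hidden under the housing, and the block's back edge at (697,305)–(719,241).

```bash
python3 - <<'E'
from h import *
d=ld('scene4'); q=lambda p:np.array(p)/4+[275,220]-.4
L=w(d,q((137,291)),.001)[0,:2]; bk=w(d,q([(297,305),(319,241)]),.018)[:,:2]
print(L,bk); v=L-bk[0]; a=np.arctan2(v[1],v[0]); print('side len/yaw',np.linalg.norm(v),np.degrees(a))
t=ld('top4'); l=w(t,np.array([(150,192),(165,210)])/4+[245,200]-.4,.004)[:,:2]; print('top left corner?',l)
for a in (28.5,33):
  u=np.array([np.cos(np.radians(a)),np.sin(np.radians(a))]);n=np.array([-u[1],u[0]])
  c=(L-40*u*.001-.02*n+bk.mean(0)+.04*u)/2
  print(a,'c',c,'foot',(F-c)@u,(F-c)@n,'pusher',(telemetry.read_state()['eef_pos'][:2]-c)@u,(telemetry.read_state()['eef_pos'][:2]-c)@n)
E
```

```text
[0.47578969 0.32731007] [[0.40678773 0.29048603]
 [0.42725818 0.25377196]]
side len/yaw 0.07821303681029476 28.087350616165875
top left corner? [[0.46792853 0.32020787]
 [0.4579709  0.31139222]]
28.5 c [0.45117791 0.29093136] foot 0.047586213307703754 0.008377691093018984 pusher -0.05144426155315765 -0.01263562726279242
33 c [0.45185271 0.29133283] foot 0.04731223600333894 0.004649120864726224 pusher -0.05306164690971486 -0.00852957893635241
```

The wedge's yaw is about 28.5°, and the foot is at about (+48, +8) mm in its frame. I'll back off, turn the tool square to the wedge's rear, open the fingers a little for a wide base, and push.

>>> apply_moves(increments=[[-0.009, -0.005, 0, 0], [-0.009, -0.005, 0, 0], [0, 0.006, -0.001, -6], [0, 0.007, -0.001, -6], [0, 0.0055, 0, -6], [0, 0, 0, 0], [0.006, 0.003, 0, 0], [0.005, 0.003, 0, 0], [0.003, 0.002, 0, 0], [0.003, 0.002, 0, 0], [0, 0, 0, 0]], fingers=201)

```text
time: 5.2
eef_pos: [0.4111, 0.2735, 0.0042]
tool_rot: [0.767, -3.046, 0.001]
ft_force: [-1.1, -0.4, -1.0]
width: 0.215
finger_force: 0.4
```

>>> apply_moves(increments=[[0.003, 0.002, 0, 0], [0.003, 0.002, 0, 0], [0.003, 0.002, 0, 0], [0.003, 0.002, 0, 0], [0.003, 0.003, 0, 0], [0.003, 0.002, 0, 0], [0.003, 0.002, 0, 0], [0, 0, 0, 0]])

```text
time: 6.0
eef_pos: [0.4328, 0.2896, 0.0046]
tool_rot: [-0.768, 3.045, 0.001]
ft_force: [0.3, 0.1, -0.4]
width: 0.213
finger_force: 0.0
```

```bash
python3 - <<'E'
from h import *
s=telemetry.read_state(); print(s['time'],s['eef_pos'],s['tool_rot'],s['ft_force'])
t=cap('top','top5');sc=cap('scene','scene5')
a=cv2.resize(t['img'][200:300,245:345],None,fx=4,fy=4,interpolation=cv2.INTER_CUBIC)
b=cv2.resize(sc['img'][220:320,275:375],None,fx=4,fy=4,interpolation=cv2.INTER_CUBIC)
cv2.imwrite('pics/e.png',np.hstack([a,b])[...,::-1])
E
```

```text
6.0 [0.43281683 0.28957325 0.00455513] [-7.67702971e-01  3.04488111e+00  1.31625555e-03] [ 0.27451049  0.10786829 -0.35158966]
```

View pics/e.png

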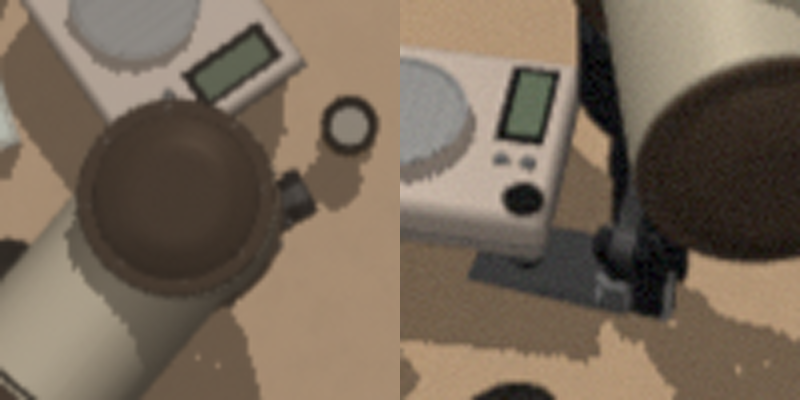

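In the scene half the foot at (528,262) is on the ramp and the scale is partly raised. The near thin corner is at (470,280). From the flush tool contact I estimate the foot at about x=+13, y=+5 mm, so I'll check that against the corner.

```bash
python3 - <<'E'
from h import *
d=ld('scene5'); q=lambda p:np.array(p)/4+[275,220]-.4
L=w(d,q((70,280)),.001)[0,:2]; a=np.radians(28.4);u=np.array([np.cos(a),np.sin(a)]);n=np.array([-u[1],u[0]])
c=L-.04*u-.02*n; fo=w(d,q((128,264)),.005)[0,:2]; print(L,'c',c,'foot0',(F-c)@u,(F-c)@n,'foot now',fo,(fo-c)@u,(fo-c)@n)
p=w(d,q((123,198)),.050)[0]; print('pad',p,'before',w(ld('scene4'),q((127,211)),.045)[0])
E
```

```text
[0.50323514 0.34545195] c [0.47756168 0.30883401] foot0 0.01584813930666291 0.0052614543213519585 foot now [0.48872809 0.32101202] 0.015614674518621223 0.005401357108829909
pad [0.48978989 0.32187688 0.05      ] before [0.48597838 0.32303264 0.045     ]
```

All the estimates agree: foot at x≈+15, y≈+5 mm. I'll push 26 mm further.

>>> apply_moves(increments=[[0.0025, 0.0015, 0, 0], [0.0025, 0.0015, 0, 0], [0.0025, 0.0015, 0, 0], [0.0025, 0.0015, 0, 0], [0.0025, 0.0015, 0, 0], [0.0025, 0.0015, 0, 0], [0.0025, 0.0015, 0, 0], [0.0025, 0.0015, 0, 0], [0.0025, 0.0015, 0, 0], [0, 0, 0, 0], [0, 0, 0, 0]])

```text
time: 7.2
eef_pos: [0.4551, 0.3028, 0.0044]
tool_rot: [-0.768, 3.045, 0.001]
ft_force: [-0.5, -0.7, 0.0]
width: 0.215
finger_force: 0.4
```

>>> apply_moves(increments=[[-0.005, -0.003, 0, 0], [-0.01, -0.005, 0, 0], [-0.02, -0.01, 0, 0], [-0.03, -0.015, 0.02, 0], [-0.01, -0.01, 0.045, 0], [0, 0, 0.045, 0], [0, 0, 0, 0]], fingers=255)

```text
time: 7.9
eef_pos: [0.3816, 0.2622, 0.1204]
tool_rot: [-0.768, 3.034, 0.013]
ft_force: [1.7, 0.2, -1.2]
width: 0.001
finger_force: 0.0
```

```bash
python3 - <<'E'
from h import *
s=telemetry.read_state(); print(s['time'],s['eef_pos'],s['ft_force'])
t=cap('top','top6');sc=cap('scene','scene6')
a=cv2.resize(t['img'][180:280,235:335],None,fx=4,fy=4,interpolation=cv2.INTER_CUBIC)
b=cv2.resize(sc['img'][220:320,245:345],None,fx=4,fy=4,interpolation=cv2.INTER_CUBIC)
cv2.imwrite('pics/f.png',np.hstack([a,b])[...,::-1])
E
```

```text
7.9 [0.38158275 0.2622406  0.12042821] [ 1.74052604  0.16579295 -1.15843439]
```

View pics/f.png

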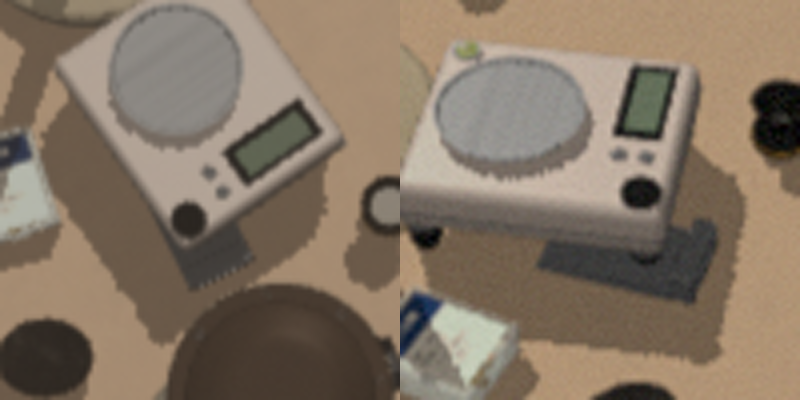

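The scale now looks level. In the top half the pad is at (188,220) and the wedge's back edge at (193,289)–(253,259). In the scene half the pad is at (641,192), the foot at (648,257), the thin corner at (540,267) and the block's back at (692,302)–(716,226).

```bash
python3 - <<'E'
from h import *
t=ld('top6');d=ld('scene6'); qs=lambda p:np.array(p)/4+[245,220]-.4; qt=lambda p:np.array(p)/4+[235,180]-.4
P1=w(t,qt((188,220)),.053)[0];P2=w(d,qs((241,192)),.053)[0]; print('pad',P1,P2)
fo=w(d,qs((248,259)),.010)[0,:2];print('foot',fo)
bt=w(t,qt([(193,289),(253,259)]),.016)[:,:2]; bs=w(d,qs([(292,300),(316,226)]),.018)[:,:2]; L=w(d,qs((140,267)),.001)[0,:2]
print(bt,bs,L)
for b in(bt,bs):
  v=b[0]-b[1];a=np.arctan2(v[1],v[0])-np.pi/2;u=np.array([np.cos(a),np.sin(a)]);n=np.array([-u[1],u[0]]);c=b.mean(0)+.04*u
  print('yaw',np.degrees(a),'c',c,'foot',[((f-c)@u,(f-c)@n) for f in(P1[:2],P2[:2],fo)])
# level: heights via edge triangulation of pan/corners
q=[(62,64),(188,244),(343,142)]
c=w(t,qt(q),.049); print('corners',c,'yaw',np.degrees(np.arctan2(*(c[0]-c[1])[1::-1])), 'side',np.linalg.norm(c[0]-c[1]),np.linalg.norm(c[1]-c[2]))
# triangulate pad
Pa=np.array(t['intrinsics'])@np.c_[t['R'],t['t']];Pb=np.array(d['intrinsics'])@np.c_[d['R'],d['t']]
X=cv2.triangulatePoints(Pa,Pb,qt((188,220)).reshape(2,1),qs((241,192)).reshape(2,1));print('tri pad',(X[:3]/X[3]).ravel())
print('tri pad before',(lambda X:(X[:3]/X[3]).ravel())(cv2.triangulatePoints(Pa,Pb,(np.array((284,340))/5+[224.6,169.6]).reshape(2,1),(np.array((359,264))/5+[234.6,219.6]).reshape(2,1))))
E
```

```text
pad [0.49157563 0.31929244 0.053     ] [0.49108314 0.32184713 0.053     ]
foot [0.48765992 0.32185824]
[[0.45725601 0.31746608]
 [0.47506461 0.28446265]] [[0.44918866 0.32963065]
 [0.47510541 0.28883244]] [0.52626313 0.35709607]
yaw 28.35121406798747 c [0.50136244 0.31995937] foot [(np.float64(-0.008929618032731408), np.float64(0.004060579083755265)), (np.float64(-0.008149876580099236), np.float64(0.006542708557174711)), (np.float64(-0.011157216515398609), np.float64(0.00817809574451719))]
yaw 32.42544275750564 c [0.49591063 0.33067961] foot [(np.float64(-0.009764950610983833), np.float64(-0.007287362277225127)), (np.float64(-0.00881082738317214), np.float64(-0.0048669052290789255)), (np.float64(-0.011694375005385147), np.float64(-0.003021983049310876))]
corners [[0.57664582 0.39199483 0.049     ]
 [0.47885586 0.319084   0.049     ]
 [0.53754225 0.2360013  0.049     ]] yaw 36.7076947572311 side 0.12197895077360937 0.10171935527662021
tri pad [0.49228408 0.3198001  0.0505066 ]
tri pad before [0.48681751 0.320692   0.04230356]
```

The pad rose 8.2 mm, so the scale is level, and the foot sits at x≈-10 mm on the flat. Next I'll move above the pad and press it gently.

>>> apply_moves(increments=[[0.035, 0.02, 0, 0], [0.04, 0.02, 0, 0], [0.03, 0.016, 0, 0], [0.005, 0.002, -0.02, 0], [0, 0, -0.02, 0], [0, 0, -0.015, 0], [0, 0, -0.007, 0], [0, 0, 0, 0], [0, 0, 0, 0]])

```text
time: 8.9
eef_pos: [0.4879, 0.3158, 0.0526]
tool_rot: [0.767, -3.042, 0.005]
ft_force: [-5.6, -3.8, 10.2]
width: 0.003
finger_force: 5.5
```

>>> apply_moves(increments=[[0, 0, -0.001, 0], [0, 0, -0.001, 0], [0, 0, -0.001, 0], [0, 0, 0, 0]])

```text
time: 9.3
eef_pos: [0.4879, 0.3159, 0.0522]
tool_rot: [0.769, -3.043, 0.005]
ft_force: [-10.3, -4.8, 24.8]
width: -0.003
finger_force: 12.5
```

>>> apply_moves(increments=[[0, 0, 0.0015, 0], [0, 0, 0, 0], [0, 0, 0, 0], [0, 0, 0, 0]])

```text
time: 9.7
eef_pos: [0.4879, 0.3158, 0.0524]
tool_rot: [0.768, -3.043, 0.004]
ft_force: [-7.8, -2.8, 18.0]
width: -0.004
finger_force: 8.9
```

>>> apply_moves(increments=[[0, 0, 0.004, 0], [0, 0, 0.02, 0], [0, 0, 0.04, 0], [-0.04, -0.02, 0.03, 0], [-0.04, -0.03, 0, 0], [-0.03, -0.03, 0, 0], [0, -0.04, 0, 0], [0, -0.04, 0, 0], [0, 0, 0, 0]])

```text
time: 10.6
eef_pos: [0.3801, 0.1547, 0.1416]
tool_rot: [0.761, -3.044, 0.002]
ft_force: [0.4, -0.8, 0.6]
width: 0.004
finger_force: 0.0
```

```bash
python3 - <<'E'
from h import *
s=telemetry.read_state(); print(s['time'],s['eef_pos'],s['ft_force'])
t=cap('top','top7');sc=cap('scene','scene7')
a=cv2.resize(t['img'][180:280,235:335],None,fx=4,fy=4,interpolation=cv2.INTER_CUBIC)
b=cv2.resize(sc['img'][220:320,245:345],None,fx=4,fy=4,interpolation=cv2.INTER_CUBIC)
cv2.imwrite('pics/g.png',np.hstack([a,b])[...,::-1])
E
```

```text
10.6 [0.38007069 0.15470615 0.14161898] [ 0.42432511 -0.81279716  0.57685389]
```

View pics/g.png

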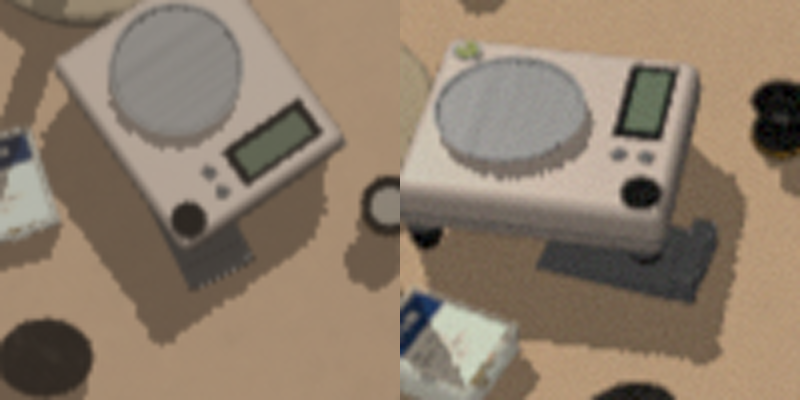

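The picture matches the one from before the press: pad at (188,220) in the top half and (641,192) in the scene half, with the wedge unmoved. The press was at 52–53 mm, the height of the pad's top. I'll hand it in.

```bash
python3 -c "
from bench import workorder; print(workorder.job_done())"
```

```text
the job is handed in; nothing more can be done
None
```

The wedge is under the short foot (about 10 mm onto its flat), the scale measured level, and an 18–25 N press on the pad moved nothing; the job is handed in, with no verdict returned.

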